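Set the kiln programme selector and start the firing

ROBOT

A 7-joint arm with a two-finger parallel gripper is mounted at the origin on the work surface. World frame = base frame: x ahead of the robot, y to its left, z up, the work surface at z = 0. Lengths are in m, angles in rad, forces in N, time in s.
With the tool pointing down it reaches from about 0.425 to 0.975 m from the base axis. Payload 16.7 kg.
Tool frame: the origin (TCP) lies midway between the tips of the shut fingers; the grasp point (between the pads) lies 19 mm behind it; z points along the fingers, y is the direction in which the jaws open and shut (so a half turn about z gives the same grasp; the last joint's range is limited). The gripper opens to 85 mm and grips with 20 to 120 N. Pads are 22 mm wide; open, the fingers measure 114 mm over their backs; the gripper's body (76 mm by 85 mm) begins 54 mm behind the grasp point. The pads swing forward as they close: fully open they stand 13 mm farther back than shut.
Start: joints at [-1.466, 0.426, 0.074, 1.606, -0.034, 1.111, -0.067], TCP at [0.17, 0.653, 0.231] pointing down, gripper open.
Joint ranges: [-2.85, 2.85], [-0.5, 2.14], [-1.23, 1.37], [0.21, 2.46], [-1.02, 4.16], [0.16, 2.05], [-2.73, 2.73]. Speed limits (rad/s): [1.89, 1.89, 2.39, 2.39, 3.01, 3.01, 3.01].

INTERFACE

Orientations are given as a rotation vector (axis times angle).
In Python, from station import robot, vision, ticket gives the robot as it stands.
- The arm moves only by the tool jog_arm, never from a script. Its argument "moves" is a list of rows, each a list of 2 entries, a list of its own where there are three numbers: the shift along the tool's x, y, z in mm, then the turn about the tool's z in degrees. In form: [[[dx, dy, dz], spin], ...]. A call has 1 to 10 rows; each row is the pose to reach, as a shift and turn from the pose measured when the call began, along the tool's axes at that moment; what a row does not reach only later rows make up. A row lasts 1/8 s, in which the tool goes at most 62.5 mm and 10.7 degrees, less where a joint would pass 70% of its speed; a pose out of reach is approached as far as the arm can. A call with a gripper value outside its range is refused whole. "hand" is the closure, from 0 (fully open) to 1 (shut), set as the call begins (left out, the last holds). The fingers move at their own pace and stop on an object; "squeeze" is the grip in N (left out, the last holds). Time passes only in rows, so rows that repeat a pose let the fingers close. It gives the time, the measured TCP pose, the force and the opening at its end, in the units of the state.
- robot.read_state(): the state, without advancing time (a new reading comes with each control period).
- vision.read_camera(name): name is "scene" or "top" or "wrist"; returns (picture, depth): 480x640x3 uint8, red, green, blue; 480x640 float32, m along the optical axis (not along the pixel's ray), 0 where there is no reading.
- vision.calibration(name): a dict with "mtx" (3x3 intrinsics, pixels), "rvec" (rotation vector, rad) and "tvec" (3), from world to camera coordinates, as OpenCV has them; the wrist camera has in their place "T_tool_cam" (4x4, takes a point from camera to tool coordinates, whose origin is the TCP and whose axes are the flange's). Camera axes: x right, y down, z forward; pixel columns grow to the right and rows downward; lengths in m; the calibration is good to about 2 mm. The wrist camera is an equidistant fisheye: a pixel r from the principal point sees the ray r / f radians off the axis. A picture is of the moment at which its call begins: read the wrist's pose just before it. calibration takes no time and is no camera call.
- ticket.close_job(): hands the job in, once; it reports no verdict.
The state is a dict: "time": time; "joint_positions": joint angles; "qd": joint speeds; "joint_torque": joint torques, N m; "ee_pos": TCP position; "ee_rot": TCP orientation; "wrist_force": force on the tool from outside, world axes, zero at the start; "ft_torque": the same for the moment, N m; "grip_width": finger opening in m.
Only numpy, scipy, OpenCV 4.12 (cv2) and the standard library are available. Lean on these libraries where they do the work, as an engineer would, in place of code of your own. Each camera call takes 0.05 s, during which the arm holds its last target.

TASK

On the kiln controller, turn the programme selector the shorter way round until its pointer is at the tall pin on the dial, then let it spring back up into its notch. The selector only turns while it is pushed in: press it in gently until it comes free, without ramming it onto its stop or wrenching it against its latch. Only when it is set, press the start button fully in and let go; leave the pots around it alone.

Things in the scene. Friction and masses are not known exactly. Their poses are not given: they have to be found in the camera images.
- console: Kiln controller: a teal steel box, 190 x 290 mm in plan and 70 mm high, fixed on the table. Origin at the centre of its underside; x and y along its short and long sides, z up. The dial lies on its top towards +y, the start button towards -y.
- dial: Round aluminium dial plate, 112 mm across and 4 mm thick, fixed flat on top of the console, under the selector knob. Origin on the selector's turning axis at the plate's underside (70 mm above the table); z up. A circle of steel studs stands on it at 46 mm radius, 12 places 30 degrees apart, the first on the dial's +x axis; 11 studs are 3 mm high, one is the tall marker pin.
- marker: The tall round steel pin, 18 mm high and 10 mm thick (the others: 3 mm high, 7 mm thick), standing on the dial plate at one of the 12 places, always 60 to 150 degrees to one side or the other of where the selector's pointer starts. Origin at the centre of its foot.
- selector_axis (a point): Point on the selector's axis, on the top face of the dial plate, 4 mm above the dial's origin. Above it sits the black knob: a 48 mm round skirt, 18 to 26 mm above this point, with a pointer nose on one side reaching out to 36 mm radius; on it an upright bar grip 46 mm long (along the pointer), 14 mm wide, from 25 to 67 mm above this point when the knob is up.
- selector_grip (a point): Point on the axis inside the knob's bar, 15 mm below its top; x along the pointer, z up. Pushed down, the knob resists with 4 N plus 0.4 N per mm. How deep its unseen latch lets go differs each time: 3.5 to 13.5 mm; 1.1 mm beyond is a hard stop, met at 6 to 10 N in all. Turn it only while held down: 11 to 18 N holds it on the stop. Over 22 N in all, or turning it latched, is too much.
- pointer (a point): Point 46 mm out from the axis along the knob's pointer, turning with the knob: straight above the stud that the pointer stands at.
- selector (a joint): Turn of the selector knob in rad: 0 when its pointer is along the dial's +x axis, growing counterclockwise seen from above. It turns endlessly, without end stops, has a notch every 30 degrees (0.524 rad), one in line with each stud, with about 5 degrees of play, and starts in the notch at 0. The reading does not wrap at a full turn. Let go, it springs up and centres itself if less than 8 degrees off a notch. It may be regrasped in any notch.
- start_top (a point): Centre of the top of the start button: a round black push button 30 mm across in a steel collar, pressed straight down (world z); fully in at 6 mm with 5 N.
- start (a joint): Travel of the start button in m: 0 out, 0.006 fully in; it springs back out.
- mug_mid (a point): Bystander: unglazed mug, 80 mm wide and 90 mm high with a handle, standing on the table. Point on its axis, 45 mm up.
- bowl_mid (a point): Bystander: terracotta bowl, 110 mm wide and 50 mm high. Point on its axis, 25 mm up.
- vase_mid (a point): Bystander: unglazed small vase, 72 mm wide and 105 mm high. Point on its axis, 50 mm up.
Not all that is in view belongs to the job. Leave any blue or turquoise look-alike of the part that bears vase_mid alone.

How it is judged:
On the way, in this order (a step that is already met when the one before it is completed fails the run):
1. the selector's pointer is at the tall pin, in its notch (horizontal distance between pointer and marker below 0.0075 m), for 0.2 s.
2. the start button is pressed fully in (value of joint start above 0.005 m), for 0.05 s.
At the end, for the whole second after the job is handed in: The selector, turned the shorter way, rests with its pointer line within 7.5 mm of the tall pin, at the circle of studs, the start button has been pressed after that and is out again, and the mug, bowl and vase stand upright within 30 mm of where they were (horizontal distance between pointer and marker below 0.0075 m and value of joint start below 0.0015 m and velocity of joint selector between -0.05 and 0.05 rad/s and distance of each of mug_mid, bowl_mid, vase_mid from where it was at the start of the episode below 0.03 m and angle between each of mug_mid, bowl_mid, vase_mid's own z axis and vertical below 0.3 rad); the robot touches nothing.
It fails at once if the selector is turned the longer way round (more than 0.4 rad away from the tall pin's side) ((y of marker in the frame of dial above 0 m and value of joint selector below -0.4 rad) or (y of marker in the frame of dial below 0 m and value of joint selector above 0.4 rad)).
It fails at once if the selector is strained: more than 18 N between the knob and its latch teeth or bottom stop (contact force between selector and seat above 18 N).
It fails at once if the start button is pressed while the selector is not at the tall pin (value of joint start above 0.003 m and not (horizontal distance between pointer and marker below 0.0075 m)).
It fails at once if the mug, bowl or vase is pushed away or tipped over (not (distance of each of mug_mid, bowl_mid, vase_mid from where it was at the start of the episode below 0.03 m and angle between each of mug_mid, bowl_mid, vase_mid's own z axis and vertical below 0.3 rad)).
It also fails if it takes over 67 s, if anything falls off the work surface, if the arm or the gripper's body presses on something with over 40 N, if the wrist force passes 120 N, or if a joint passes its speed limit or range.

## Working session

There is one attempt and no reset: what is moved stays moved. The work goes in short steps, Python scripts to look and compute and a tool call to move; the robot and the scene stay as the last step left them, time stands still between calls to the robot, and variables do not carry over. Pictures are saved under pics/ and viewed, and the job is handed in when it is done.

Besides the shell and the picture viewer there is one more tool, called after "Call:" as name(argument=value, ...), one argument or row to a line, values as JSON. jog_arm: Moves the arm, as the interface text tells. Its arguments: {"type":"object","properties":{"moves":{"type":"array","items":{"type":"array"}},"hand":{"type":"number"},"squeeze":{"type":"number"}},"required":["moves"]}

```bash
mkdir -p pics; ls
python3 - <<'E'
from station import robot, vision, ticket
import cv2
print(robot.read_state())
for n in ("scene","top","wrist"):
    p,d=vision.read_camera(n); cv2.imwrite(f"pics/{n}0.png",p[:,:,::-1]); 
    import numpy as np; np.save(f"pics/{n}0d.npy",d)
    print(n,vision.calibration(n))
E
```

```text
pics
{'time': 0.0, 'joint_positions': array([-1.46550569,  0.42675827,  0.07382557,  1.60663092, -0.03412404,
        1.11080266, -0.06710878]), 'qd': array([-0.00058977, -0.00026815, -0.000536  , -0.00082678, -0.00017111,
       -0.00061752, -0.00056861]), 'joint_torque': array([ 7.22101231e-04, -9.49865913e+01,  3.76074180e+00, -4.63470268e+01,
        1.93171139e-02,  1.07061124e-02, -3.99639737e-05]), 'ee_pos': array([0.17002909, 0.6527955 , 0.23058176]), 'ee_rot': array([-3.99174431e-01, -3.11602689e+00,  2.09984404e-03]), 'wrist_force': array([0.30771163, 0.20602618, 0.23609069]), 'ft_torque': array([-0.00282649, -0.06387354,  0.01122725]), 'grip_width': 0.08519812648419837}
scene {'mtx': array([[472.40934377,   0.        , 315.69359741],
       [  0.        , 472.40934377, 237.08695313],
       [  0.        ,   0.        ,   1.        ]]), 'rvec': array([ 2.12077214,  0.66172493, -0.32516745]), 'tvec': array([-0.45673734, -0.16419648,  1.44930256])}
top {'mtx': array([[597.62035044,   0.        , 313.94547049],
       [  0.        , 597.62035044, 244.32753492],
       [  0.        ,   0.        ,   1.        ]]), 'rvec': array([ 2.19038923, -2.15024413,  0.13305108]), 'tvec': array([-0.10601713,  0.59539534,  1.47126382])}
wrist {'mtx': array([[371.64829954,   0.        , 320.42693238],
       [  0.        , 371.64829954, 236.35979372],
       [  0.        ,   0.        ,   1.        ]]), 'T_tool_cam': array([[-3.73583716e-04, -9.48895124e-01, -3.15591356e-01,
         8.12435595e-02],
       [ 9.99999928e-01, -3.31832437e-04, -1.86030151e-04,
        -7.39460458e-04],
       [ 7.17996540e-05, -3.15591403e-01,  9.48895179e-01,
        -1.42798190e-01],
       [ 0.00000000e+00,  0.00000000e+00,  0.00000000e+00,
         1.00000000e+00]])}
```

View pics/scene0.png

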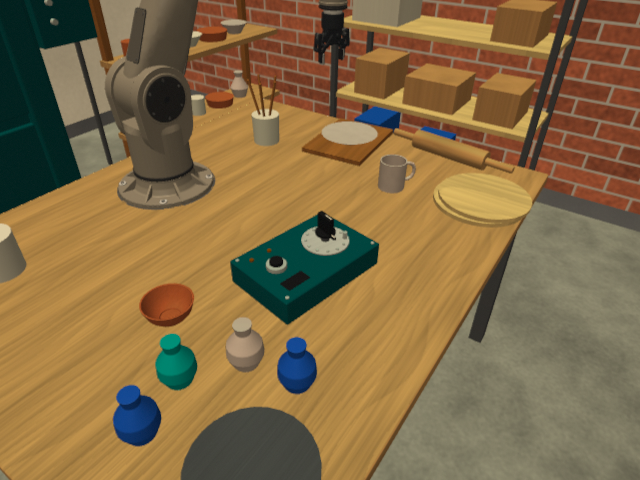

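View pics/top0.png

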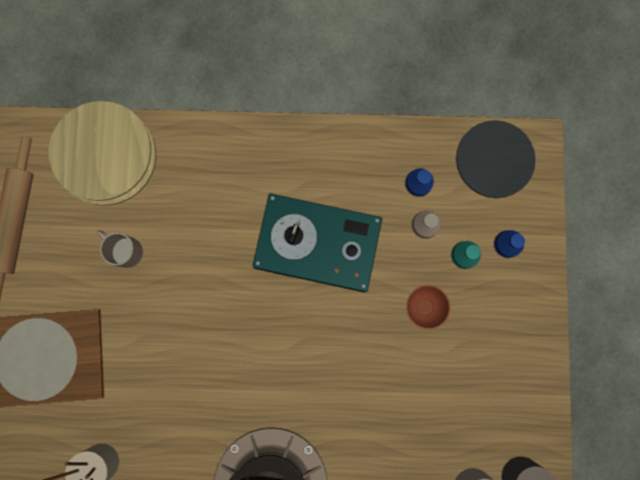

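View pics/wrist0.png

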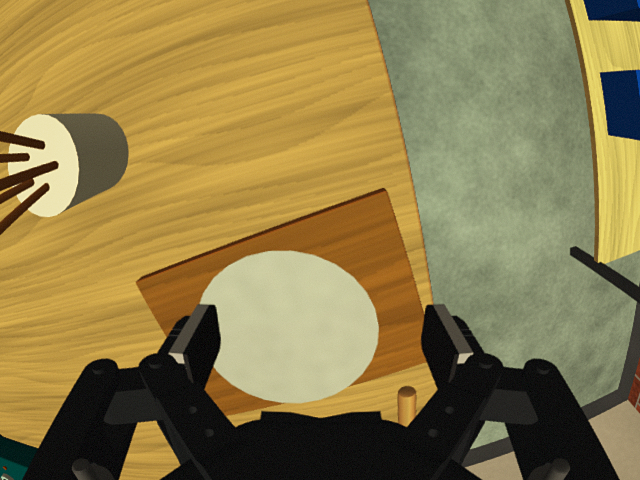

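The top view shows the console's dial at about (294,236), its start button at (351,251) and the pots around it. I'll enlarge both dial views.

```bash
cat > h.py <<'E'
import numpy as np, cv2
from station import robot, vision, ticket
def backproj(n,u,v,z):
    c=vision.calibration(n); R=cv2.Rodrigues(c["rvec"])[0]; t=c["tvec"]
    r=R.T@np.linalg.inv(c["mtx"])@np.array([u,v,1.]); o=-R.T@t
    return o+r*(z-o[2])/r[2]
def proj(n,P):
    c=vision.calibration(n); return cv2.projectPoints(np.array(P,float).reshape(-1,1,3),c["rvec"],c["tvec"],c["mtx"],None)[0].reshape(-1,2)
def crop(img,u0,v0,w,h,s,out):
    cv2.imwrite(out,cv2.resize(img[v0:v0+h,u0:u0+w],None,fx=s,fy=s,interpolation=cv2.INTER_CUBIC))
E
python3 - <<'E'
from h import *
crop(cv2.imread("pics/top0.png"),245,185,145,110,5,"pics/topc.png")
crop(cv2.imread("pics/scene0.png"),225,200,160,120,5,"pics/scenec.png")
E
```

```text
(no output)
```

View pics/topc.png

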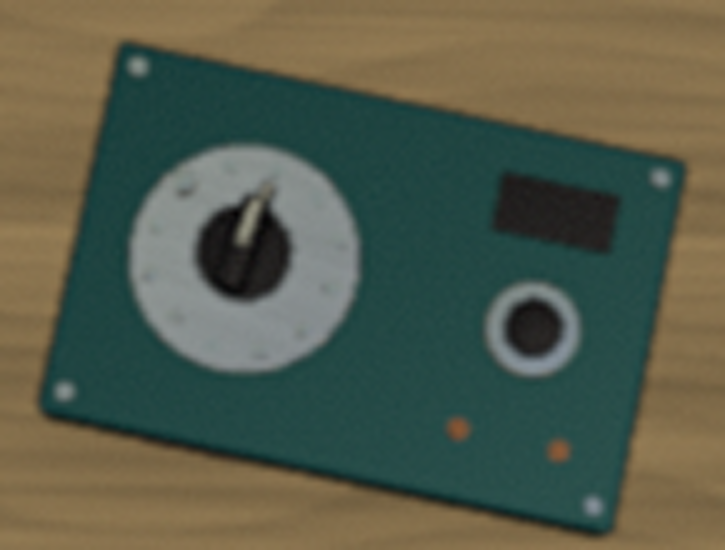

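View pics/scenec.png

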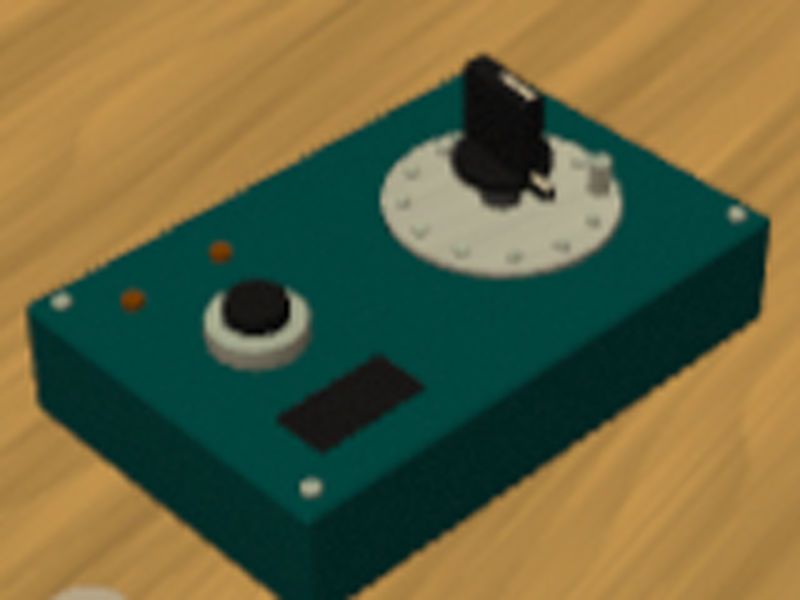

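In the top crop the pointer's white mark runs towards (268,188), and the tall pin shows as a dark end at (187,190). In the scene crop the tall pin is at (600,175). Next I compute the positions.

Run:
```python
from h import *
T=lambda u,v:(245+u/5-.4,185+v/5-.4)
S=lambda u,v:(225+u/5-.4,200+v/5-.4)
for nm,u,v,z in [("dial c",245,258,.074),("pinTop",187,190,.092),("corner+y+x",122,44,.07),("+x-y",686,162,.07),("-x+y",45,412,.07),("-x-y",608,533,.07),("button",533,327,.085),("collar",533,328,.08),("tip",270,183,.096),("bar mid near",242,250,.141)]:
    print(nm,backproj("top",*T(u,v),z).round(4))
for nm,u,v,z in [("pinTop",601,160,.092),("pinbase",600,192,.074),("dial c",501,203,.074),("tip",548,195,.096),("button",257,302,.085),("bar top c",504,75,.141)]:
    print("S",nm,backproj("scene",*S(u,v),z).round(4))
# pots
for n,u,v,z in [("mug",122,248,.09),("bowl",428,306,.05),("vase",428,222,.1),("blue",421,180,.1)]:
    print(n,backproj("top",u,v,z).round(3))
```

```text
dial c [ 0.6119 -0.0443  0.074 ]
pinTop [ 0.6423 -0.0158  0.092 ]
corner+y+x [0.718 0.019 0.07 ]
+x-y [ 0.6644 -0.2611  0.07  ]
-x+y [0.5347 0.0518 0.07  ]
-x-y [ 0.4807 -0.224   0.07  ]
button [ 0.5794 -0.1852  0.085 ]
collar [ 0.5794 -0.1856  0.08  ]
tip [ 0.646  -0.0561  0.096 ]
bar mid near [ 0.6073 -0.0444  0.141 ]
S pinTop [ 0.6447 -0.0148  0.092 ]
S pinbase [ 0.6452 -0.015   0.074 ]
S dial c [ 0.6121 -0.0488  0.074 ]
S tip [ 0.6421 -0.0565  0.096 ]
S button [ 0.5735 -0.1814  0.085 ]
S bar top c [ 0.6087 -0.0436  0.141 ]
mug [0.573 0.368 0.09 ]
bowl [ 0.448 -0.379  0.05 ]
vase [ 0.65 -0.37  0.1 ]
blue [ 0.753 -0.353  0.1  ]
```

Two cameras agree. The dial axis is near (0.612,-0.046), the pointer points at about -17°, and the pin is at about 43°, so the pin is +60° CCW from the pointer. 

Look-alike check before the first reach:

| Thing wanted | Top pixel | What could be mistaken for it |
|---|---|---|
| Tall pin | (282,222) | The 11 low studs; only this one stands tall in the scene crop |
| Start button | (351,251) | Black display at (356,227), small lamps at (337,270) and (357,274) |
| Beige vase | (428,222) | Blue and teal vases, which I won't touch |

I'm moving to a spot above the knob.

Call:
jog_arm(
  moves=[
    [[-30,-28,-20],10],
    [[-65,-60,-40],20],
    [[-100,-95,-60],30],
    [[-135,-127,-70],40],
    [[-170,-160,-70],50],
    [[-205,-193,-70],60],
    [[-240,-226,-70],70],
    [[-275,-259,-70],80],
    [[-301,-283,-70],90],
    [[-301,-283,-70],90],
  ],
  hand=0,
)

```text
time: 1.4
ee_pos: [0.3913, 0.3009, 0.3013]
ee_rot: [2.491, 1.913, -0.001]
wrist_force: [-0.6, 1.0, 0.0]
grip_width: 0.0853
```

Call:
jog_arm(
  moves=[
    [[-35,38,0],10],
    [[-70,76,0],20],
    [[-105,114,0],30],
    [[-140,152,0],40],
    [[-175,190,0],50],
    [[-210,228,10],60],
    [[-245,266,20],70],
    [[-280,300,30],80],
    [[-280,300,40],90],
    [[-280,300,40],92.5],
  ],
)

```text
time: 2.65
ee_pos: [0.6088, -0.0466, 0.2601]
ee_rot: [3.103, -0.479, -0.003]
wrist_force: [-0.2, 0.4, -0.7]
grip_width: 0.0856
```

Run:
```python
from h import *
s=robot.read_state(); p,d=vision.read_camera("wrist")
cv2.imwrite("pics/w1.png",p[:,:,::-1]); np.savez("pics/w1.npz",pos=s["ee_pos"],rot=s["ee_rot"],d=d)
print(s["joint_positions"].round(3),s["ee_pos"],cv2.Rodrigues(s["ee_rot"])[0].round(4),s["wrist_force"])
```

```text
[-0.722  0.418  0.927  1.759 -0.362  1.149 -1.562] [ 0.60880125 -0.04659117  0.26005958] [[ 0.9534 -0.3018 -0.0022]
 [-0.3019 -0.9534 -0.0015]
 [-0.0016  0.0021 -1.    ]] [-0.15104415  0.36392809 -0.71010575]
```

View pics/w1.png

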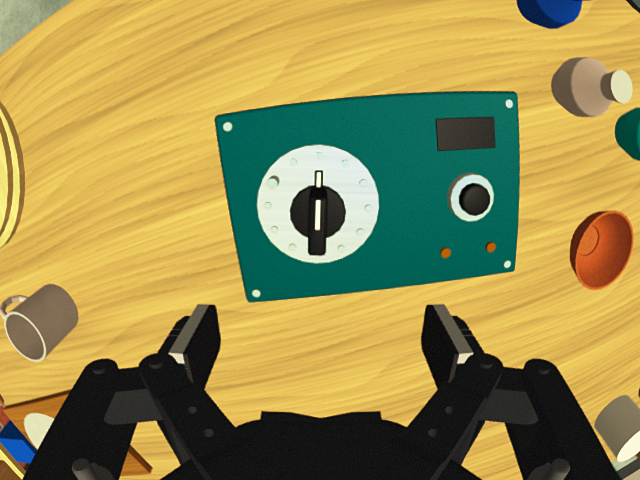

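The wrist view shows the knob at (318,213), the pointer mark at (319,180), the pin's tall side at (273,181) about 60° CCW, and the button at (474,199). I'll take a crop and measure.

```bash
cat >> h.py <<'E'
def wback(pos,rot,u,v,z):
    c=vision.calibration("wrist");K=c["mtx"];T=c["T_tool_cam"]
    x=(u-K[0,2])/K[0,0];y=(v-K[1,2])/K[1,1];r=np.hypot(x,y)
    ray=np.array([x/r*np.sin(r),y/r*np.sin(r),np.cos(r)]) if r>0 else np.array([0,0,1.])
    R=cv2.Rodrigues(np.array(rot))[0]; o=R@T[:3,3]+pos; w=R@T[:3,:3]@ray
    return o+w*(z-o[2])/w[2]
E
python3 - <<'E'
from h import *
im=cv2.imread("pics/w1.png")
crop(im,250,138,135,130,4.6,"pics/w1k.png")
crop(im,430,160,90,80,6,"pics/w1b.png")
E
```

```text
(no output)
```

View pics/w1k.png

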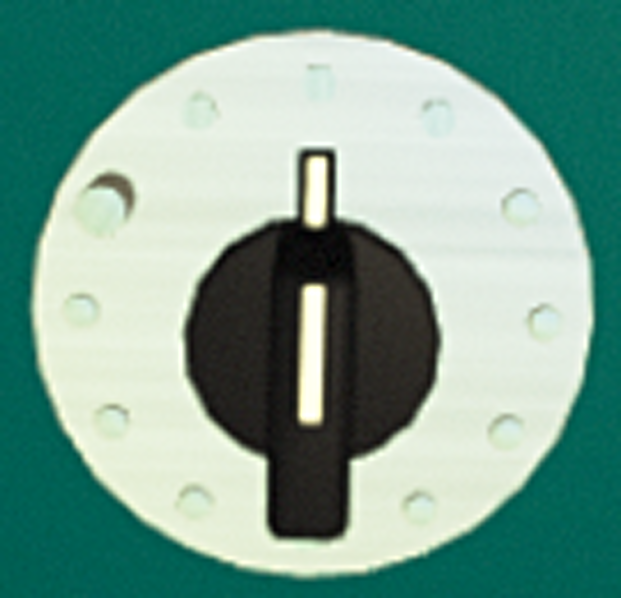

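View pics/w1b.png

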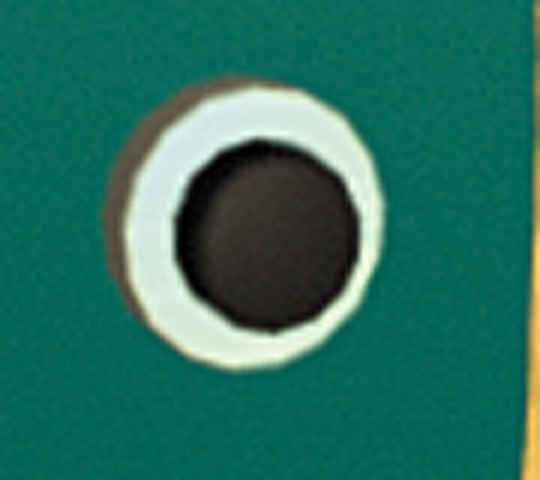

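Run:
```python
from h import *
from scipy.optimize import least_squares
q=np.load("pics/w1.npz");pos,rot=q["pos"],q["rot"]
W=lambda u,v,z:wback(pos,rot,250+(u+.5)/4.6-.5,138+(v+.5)/4.6-.5,z)
st={0:(318,82),1:(200,108),11:(438,116),10:(520,205),3:(82,310),9:(545,322),4:(112,418),8:(506,430),5:(195,500),7:(420,505)}
P=np.array([W(*st[k],.076)[:2] for k in st]);K=np.array(list(st))
f=lambda p:(P-np.c_[p[0]+p[3]*np.cos(p[2]+K*np.pi/6),p[1]+p[3]*np.sin(p[2]+K*np.pi/6)]).ravel()
r=least_squares(f,[.61,-.045,-.3,.046]);print("dial",r.x,np.degrees(r.x[2]),"res",np.abs(r.fun).max())
m=W(100,213,.092)[:2]-r.x[:2];print("pin ang rel",np.degrees(np.arctan2(m[1],m[0])-r.x[2]),np.hypot(*m))
# bar top outline
for nm,a,z in [("topmark up",(313,283),.141),("topmark dn",(311,425),.141),("bar end far",(317,268),.141),("bar end near",(308,535),.141),("nose mark up",(317,157),.1),("nose mark dn",(314,228),.1)]:
    print(nm,W(*a,z).round(4))
a=W(313,283,.141)-W(311,425,.141);print(np.degrees(np.arctan2(a[1],a[0])))
a=W(317,157,.1)-W(314,228,.1);print(np.degrees(np.arctan2(a[1],a[0])))
B=lambda u,v,z:wback(pos,rot,430+(u+.5)/6-.5,160+(v+.5)/6-.5,z)
print("btn",B(268,235,.085),"collar",B(253,227,.08))
R=cv2.Rodrigues(rot)[0]; print("tool yaw",np.degrees(np.arctan2(R[1,0],R[0,0])))
e=np.array([*r.x[:2],0])-pos; print("to axis in tool",(R.T@e)[:2]*1000)
d=q["d"]; print("depth btn",d[199,474],d[199,455], d[190,318],d[240,316])
# depth-> world height
c=vision.calibration("wrist")
for (u,v) in [(474,199),(456,205),(500,230),(318,215),(316,245),(290,235),(304,225)]:
    K_=c["mtx"];x=(u-K_[0,2])/K_[0,0];y=(v-K_[1,2])/K_[1,1];rr=np.hypot(x,y)
    ray=np.array([x/rr*np.tan(rr),y/rr*np.tan(rr),1])*d[v,u];T=c["T_tool_cam"]
    print((u,v),(R@(T[:3,:3]@ray+T[:3,3])+pos).round(4))
```

```text
dial [ 0.6104071  -0.04560605 -0.336406    0.04580791] -19.274643978017718 res 0.0004884404360813166
pin ang rel 61.05173982185436 0.045653385340564526
topmark up [ 0.6301 -0.0523  0.141 ]
topmark dn [ 0.608  -0.0449  0.141 ]
bar end far [ 0.6322 -0.0536  0.141 ]
bar end near [ 0.5901 -0.0386  0.141 ]
nose mark up [ 0.6431 -0.057   0.1   ]
nose mark dn [ 0.631  -0.0525  0.1   ]
-18.497770512791835
-20.04081300515221
btn [ 0.57649715 -0.1872289   0.085     ] collar [ 0.57676694 -0.18677319  0.08      ]
tool yaw -17.568948573062784
to axis in tool [ 1.65822728 -1.98074212]
depth btn 0.31651846 0.3269275 0.29333803 0.277013
(474, 199) [ 0.5788 -0.1844  0.0921]
(456, 205) [ 0.5744 -0.1694  0.0808]
(500, 230) [ 0.5313 -0.2149  0.0708]
(318, 215) [ 0.6187 -0.0489  0.1409]
(316, 245) [ 0.5972 -0.0405  0.1416]
(290, 235) [ 0.5911 -0.0124  0.0742]
(304, 225) [ 0.6036 -0.0315  0.1008]
```

Dial axis is (0.6104,-0.0456), with stud-circle residual under 0.5 mm and radius 45.8 mm. The pointer yaw is -19.3° and the pin sits at +60°. Bar-top height reads 0.141 m, as expected. I'm aligning and descending.

Call:
jog_arm(
  moves=[
    [[1.7,-2,30],1.7],
    [[1.7,-2,60],1.7],
    [[1.7,-2,90],1.7],
    [[1.7,-2,115],1.7],
    [[1.7,-2,135],1.7],
    [[1.7,-2,147],1.7],
    [[1.7,-2,152],1.7],
    [[1.7,-2,152],1.7],
    [[1.7,-2,152],1.7],
  ],
)

```text
time: 3.82
ee_pos: [0.6113, -0.045, 0.1091]
ee_rot: [3.096, -0.525, -0.001]
wrist_force: [0.2, 0.4, 0.1]
grip_width: 0.0853
```

Run:
```python
from h import *
s=robot.read_state(); p,d=vision.read_camera("wrist")
cv2.imwrite("pics/w2.png",p[:,:,::-1]); R=cv2.Rodrigues(s["ee_rot"])[0]
print(s["ee_pos"],np.degrees(np.arctan2(R[1,0],R[0,0])),R[:,2],s["wrist_force"],(R.T@(np.array([.6104,-.0456,.107])-s["ee_pos"]))*1000)
```

```text
[ 0.61127215 -0.04502543  0.10908466] -19.257258156941823 [-7.74405202e-04 -1.16285901e-03 -9.99999024e-01] [0.24476766 0.44526894 0.05033322] [-0.6331249   0.82723787  2.08599961]
```

View pics/w2.png

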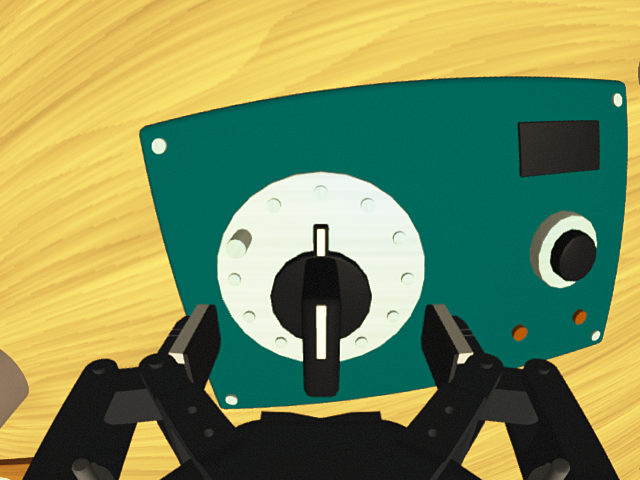

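The bar at column 321 is midway between the pads (219 and 424). I'm closing on it gently.

Call:
jog_arm(
  moves=[
    [[0,0,2],0],
    [[0,0,2],0],
    [[0,0,2],0],
    [[0,0,2],0],
    [[0,0,2],0],
    [[0,0,2],0],
    [[0,0,2],0],
    [[0,0,2],0],
  ],
  hand=1,
  squeeze=35,
)

```text
time: 4.88
ee_pos: [0.6113, -0.045, 0.1071]
ee_rot: [3.096, -0.525, -0.001]
wrist_force: [-0.1, -0.2, 4.4]
grip_width: 0.0134
```

Run:
```python
from h import *
s=robot.read_state(); p,d=vision.read_camera("wrist")
cv2.imwrite("pics/w3.png",p[:,:,::-1]); R=cv2.Rodrigues(s["ee_rot"])[0]
print(s["ee_pos"],np.degrees(np.arctan2(R[1,0],R[0,0])),s["wrist_force"],s["ft_torque"],s["grip_width"])
```

```text
[ 0.61125151 -0.04504419  0.10714247] -19.259598833454177 [-0.1191909  -0.24259909  4.44354495] [-0.12728216  0.30646249  0.06368791] 0.013377260698961859
```

View pics/w3.png

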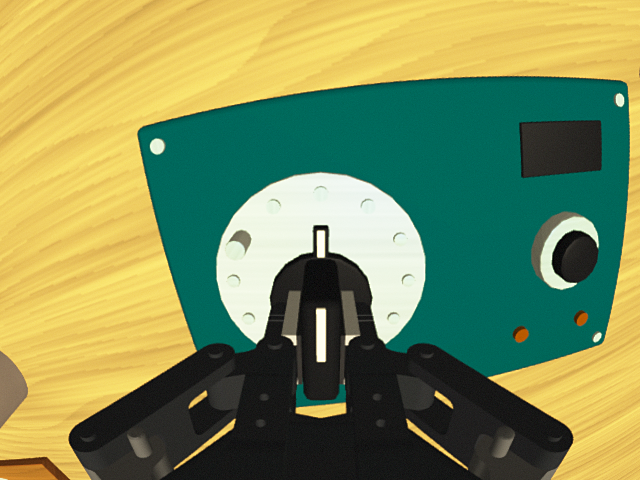

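It is gripped squarely with low side forces, and 4.4 N of the spring preload is already showing. Now I press in small steps and watch the force.

Call:
jog_arm(
  moves=[
    [[0,0,1],0],
    [[0,0,2],0],
    [[0,0,2],0],
  ],
)

```text
time: 5.3
ee_pos: [0.6113, -0.0451, 0.1051]
ee_rot: [3.096, -0.525, -0.001]
wrist_force: [-1.4, -0.0, 4.6]
grip_width: 0.014
```

Call:
jog_arm(
  moves=[
    [[0,0,1],0],
    [[0,0,1],0],
  ],
)

```text
time: 5.55
ee_pos: [0.6113, -0.0451, 0.1041]
ee_rot: [3.096, -0.525, -0.001]
wrist_force: [-2.0, -0.7, 5.4]
grip_width: 0.0135
```

Call:
jog_arm(
  moves=[
    [[0,0,0.5],0],
    [[0,0,0.5],0],
  ],
)

```text
time: 5.8
ee_pos: [0.6113, -0.0451, 0.1036]
ee_rot: [3.096, -0.525, -0.001]
wrist_force: [-0.7, 0.0, 6.0]
grip_width: 0.0135
```

Call:
jog_arm(
  moves=[
    [[0,0,0.5],0],
    [[0,0,0.5],0],
  ],
)

```text
time: 6.05
ee_pos: [0.6113, -0.045, 0.1032]
ee_rot: [3.096, -0.525, -0.001]
wrist_force: [-1.0, 0.2, 6.6]
grip_width: 0.0136
```

Call:
jog_arm(
  moves=[
    [[0,0,0.5],0],
    [[0,0,0.5],0],
  ],
)

```text
time: 6.3
ee_pos: [0.6113, -0.0451, 0.1027]
ee_rot: [3.096, -0.525, -0.001]
wrist_force: [-1.9, 0.2, 5.5]
grip_width: 0.0136
```

Call:
jog_arm(
  moves=[
    [[0,0,0.5],0],
    [[0,0,0.5],0],
  ],
)

```text
time: 6.55
ee_pos: [0.6113, -0.0451, 0.1023]
ee_rot: [3.096, -0.525, -0.001]
wrist_force: [-2.3, 0.1, 6.1]
grip_width: 0.0132
```

Call:
jog_arm(
  moves=[
    [[0,0,0.5],0],
    [[0,0,0.5],0],
  ],
)

```text
time: 6.8
ee_pos: [0.6113, -0.0451, 0.1019]
ee_rot: [3.096, -0.525, -0.001]
wrist_force: [-2.8, 0.4, 5.9]
grip_width: 0.0133
```

Call:
jog_arm(
  moves=[
    [[0,0,0.5],0],
    [[0,0,0.5],0],
  ],
)

```text
time: 7.05
ee_pos: [0.6113, -0.0451, 0.1014]
ee_rot: [3.096, -0.526, -0.001]
wrist_force: [-1.9, 0.4, 5.8]
grip_width: 0.0138
```

Call:
jog_arm(
  moves=[
    [[0,0,0.5],0],
    [[0,0,0.5],0],
  ],
)

```text
time: 7.3
ee_pos: [0.6113, -0.0451, 0.101]
ee_rot: [3.096, -0.526, -0.001]
wrist_force: [-2.4, 0.0, 5.9]
grip_width: 0.0133
```

Call:
jog_arm(
  moves=[
    [[0,0,0.5],0],
    [[0,0,0.5],0],
  ],
)

```text
time: 7.55
ee_pos: [0.6113, -0.0451, 0.1007]
ee_rot: [3.097, -0.526, -0.001]
wrist_force: [-2.9, 0.2, 6.8]
grip_width: 0.0137
```

Call:
jog_arm(
  moves=[
    [[0,0,0.5],0],
    [[0,0,0.5],0],
  ],
)

```text
time: 7.8
ee_pos: [0.6113, -0.0451, 0.1002]
ee_rot: [3.097, -0.525, -0.001]
wrist_force: [-1.4, -0.6, 6.7]
grip_width: 0.0139
```

Call:
jog_arm(
  moves=[
    [[0,0,0.5],0],
    [[0,0,0.5],0],
  ],
)

```text
time: 8.05
ee_pos: [0.6113, -0.0451, 0.0998]
ee_rot: [3.097, -0.526, -0.001]
wrist_force: [-2.7, -0.6, 7.0]
grip_width: 0.0139
```

Call:
jog_arm(
  moves=[
    [[0,0,0.5],0],
    [[0,0,0.5],0],
  ],
)

```text
time: 8.3
ee_pos: [0.6113, -0.0451, 0.0995]
ee_rot: [3.097, -0.526, -0.001]
wrist_force: [-1.2, 0.1, 7.1]
grip_width: 0.0136
```

Call:
jog_arm(
  moves=[
    [[0,0,0.5],0],
    [[0,0,0.5],0],
  ],
)

```text
time: 8.55
ee_pos: [0.6113, -0.0451, 0.0991]
ee_rot: [3.097, -0.526, -0.001]
wrist_force: [-2.6, 0.5, 7.3]
grip_width: 0.0137
```

Call:
jog_arm(
  moves=[
    [[0,0,0.5],0],
    [[0,0,0.5],0],
  ],
)

```text
time: 8.8
ee_pos: [0.6113, -0.0451, 0.0987]
ee_rot: [3.097, -0.526, -0.001]
wrist_force: [-2.5, 0.3, 8.0]
grip_width: 0.0132
```

Call:
jog_arm(
  moves=[
    [[0,0,0.5],0],
    [[0,0,0.5],0],
  ],
)

```text
time: 9.05
ee_pos: [0.6113, -0.0451, 0.0983]
ee_rot: [3.097, -0.526, -0.001]
wrist_force: [-2.9, -0.5, 7.7]
grip_width: 0.0135
```

Call:
jog_arm(
  moves=[
    [[0,0,0.5],0],
    [[0,0,0.5],0],
  ],
)

```text
time: 9.3
ee_pos: [0.6114, -0.0451, 0.0981]
ee_rot: [-3.097, 0.526, 0.001]
wrist_force: [-3.5, -0.2, 9.4]
grip_width: 0.0137
```

Call:
jog_arm(
  moves=[
    [[0,0,0.5],0],
    [[0,0,0.5],0],
  ],
)

```text
time: 9.55
ee_pos: [0.6113, -0.0451, 0.098]
ee_rot: [-3.097, 0.526, 0.001]
wrist_force: [-4.0, 0.3, 12.2]
grip_width: 0.0134
```

The stop is met at depth ~10 mm: z stalls at 0.098 and the force reads 12.2 N, inside 11–18 N. Now I start the CCW turn (negative spin), keeping the same push.

Call:
jog_arm(
  moves=[
    [[0,0,0.5],-2],
    [[0,0,0.5],-5],
    [[0,0,0.5],-8],
    [[0,-0.1,0.5],-11],
    [[0,-0.1,0.5],-12],
  ],
)

```text
time: 10.18
ee_pos: [0.6114, -0.0449, 0.098]
ee_rot: [-3.134, 0.198, 0.001]
wrist_force: [-5.1, 0.7, 12.9]
grip_width: 0.0138
```

```bash
cat > st.py <<'E'
from h import *
import sys
s=robot.read_state(); R=cv2.Rodrigues(s["ee_rot"])[0]
print(s["time"],s["ee_pos"].round(4),"yaw",np.degrees(np.arctan2(R[1,0],R[0,0])).round(2),s["wrist_force"].round(2),s["ft_torque"].round(3),s["grip_width"])
if len(sys.argv)>1:
    p,d=vision.read_camera("wrist"); cv2.imwrite(f"pics/{sys.argv[1]}.png",p[:,:,::-1])
E
python3 st.py w4
```

```text
10.175 [ 0.6114 -0.0449  0.098 ] yaw -7.22 [-5.12  0.75 12.95] [ 0.217  1.049 -0.044] 0.013774438420838774
```

View pics/w4.png

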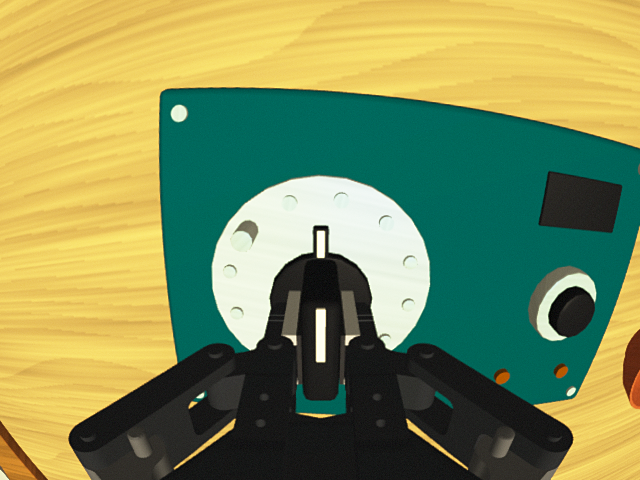

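The knob turns freely with the gripper: torque is small and the pointer mark stays at (321,241) while the dial rotates under it. I continue with a small -x correction.

Call:
jog_arm(
  moves=[
    [[-0.2,0,0.5],-5],
    [[-0.4,0,0.5],-10],
    [[-0.6,0,0.5],-15],
    [[-0.6,0,0.5],-20],
    [[-0.6,0,0.5],-24],
  ],
)

```text
time: 10.85
ee_pos: [0.6113, -0.0446, 0.098]
ee_rot: [-3.106, -0.463, -0.001]
wrist_force: [-3.0, 1.1, 10.5]
grip_width: 0.0133
```

```bash
python3 st.py
```

```text
10.85 [ 0.6113 -0.0446  0.098 ] yaw 16.96 [-3.05  1.13 10.47] [ 0.372  0.497 -0.099] 0.013268632838630072
```

Call:
jog_arm(
  moves=[
    [[0,0,0.7],-2],
    [[0,0,0.7],-6],
    [[0,0,0.7],-11],
    [[0,0,0.7],-16],
    [[0,0,0.7],-20],
    [[0,0,0.7],-23],
    [[0,0,0.7],-23.8],
    [[0,0,0.7],-23.8],
  ],
)

```text
time: 11.85
ee_pos: [0.6112, -0.0442, 0.0978]
ee_rot: [-2.943, -1.094, -0.002]
wrist_force: [-5.7, 1.4, 15.1]
grip_width: 0.0135
```

```bash
python3 st.py w5
```

```text
11.85 [ 0.6112 -0.0442  0.0978] yaw 40.78 [-5.74  1.44 15.09] [ 0.442  1.452 -0.003] 0.01350297004201614
```

View pics/w5.png

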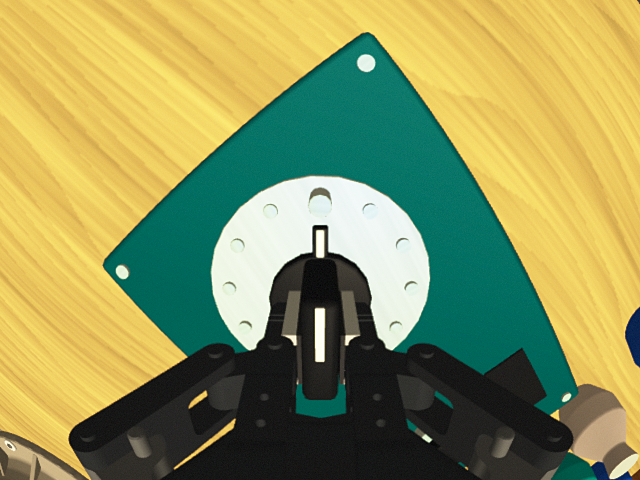

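The pointer at (320,228) lines up with the tall pin at (319,203). I'm letting it rise while still held, then I'll open the hand.

Call:
jog_arm(
  moves=[
    [[0,0,-1],0],
    [[0,0,-2.5],0],
    [[0,0,-4],0],
    [[0,0,-5.5],0],
    [[0,0,-7],0],
    [[0,0,-8],0],
    [[0,0,-8.5],0],
    [[0,0,-8.5],0],
  ],
)

```text
time: 12.9
ee_pos: [0.6111, -0.0441, 0.1063]
ee_rot: [-2.942, -1.093, -0.002]
wrist_force: [-2.0, -0.2, 4.8]
grip_width: 0.0135
```

```bash
python3 st.py
```

```text
12.9 [ 0.6111 -0.0441  0.1063] yaw 40.77 [-1.97 -0.22  4.82] [0.131 0.562 0.004] 0.013548811711705572
```

Call:
jog_arm(
  moves=[
    [[0,0,0],0],
    [[0,0,0],0],
    [[0,0,0],0],
    [[0,0,0],0],
    [[0,0,-20],0],
    [[0,0,-60],0],
    [[0,0,-100],0],
    [[0,0,-120],0],
    [[0,0,-120],0],
  ],
  hand=0,
)

```text
time: 14.02
ee_pos: [0.612, -0.0447, 0.2291]
ee_rot: [-2.943, -1.093, -0.008]
wrist_force: [-0.0, -0.3, -0.9]
grip_width: 0.0853
```

```bash
python3 st.py w6
python3 - <<'E'
from h import *
crop(cv2.imread("pics/w6.png"),230,120,180,140,4.4,"pics/w6k.png")
p,d=vision.read_camera("scene"); crop(p[:,:,::-1].copy(),225,200,160,120,5,"pics/s6.png")
E
```

```text
14.025 [ 0.612  -0.0447  0.2291] yaw 40.76 [-0.05 -0.29 -0.93] [-0.016  0.009  0.023] 0.08534580314218006
```

View pics/w6.png

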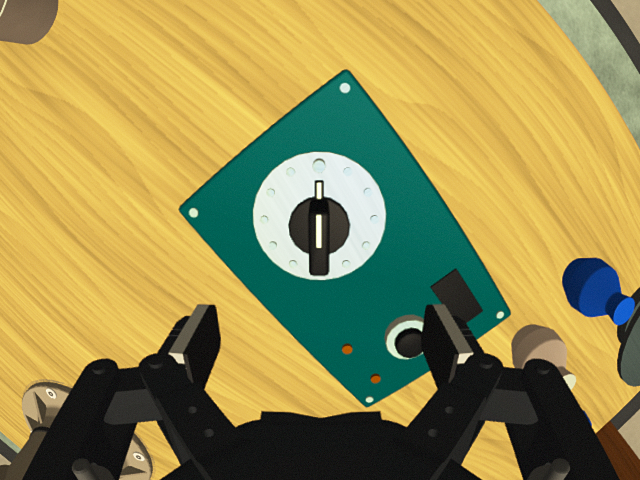

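View pics/w6k.png

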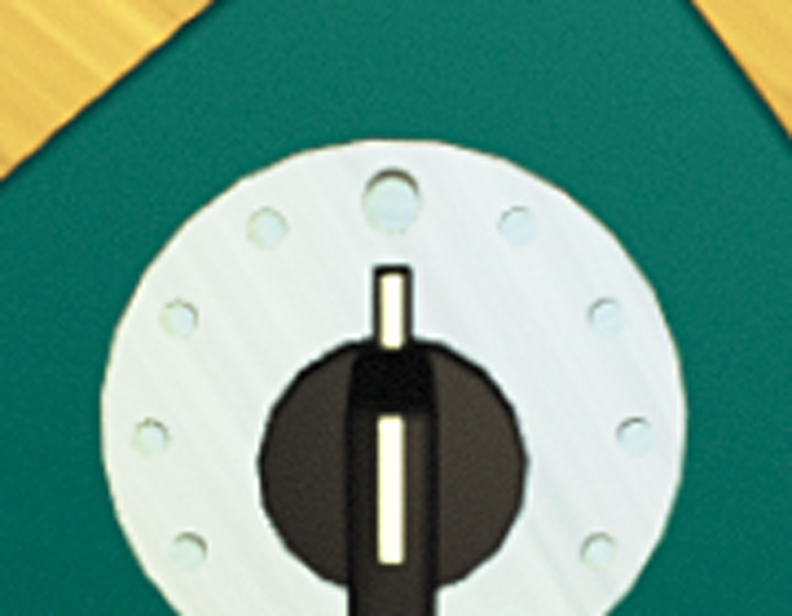

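The pointer nose (392,300) and bar mark are in line with the tall pin at (392,200). The button is next: I compute its position again at the true top height and the shift to it.

Run:
```python
from h import *
q=np.load("pics/w1.npz");b=wback(q["pos"],q["rot"],430+268.5/6-.5,160+235.5/6-.5,.092)
c=wback(q["pos"],q["rot"],430+253.5/6-.5,160+227.5/6-.5,.081)
print(b,c,backproj("top",245+533/5-.4,185+327/5-.4,.092),backproj("scene",225+257/5-.4,200+302/5-.4,.092))
s=robot.read_state();R=cv2.Rodrigues(s["ee_rot"])[0]
t=np.array([.578,-.1855,.12]); print((R.T@(t-s["ee_pos"])*1000).round(1))
p,d=vision.read_camera("wrist");K=vision.calibration("wrist");T=K["T_tool_cam"];K=K["mtx"]
for u,v in [(319,225),(319,260),(300,228),(319,190)]:
    x=(u-K[0,2])/K[0,0];y=(v-K[1,2])/K[1,1];r=np.hypot(x,y);ray=np.array([x/r*np.tan(r),y/r*np.tan(r),1])*d[v,u]
    print((R@(T[:3,:3]@ray+T[:3,3])+s["ee_pos"]).round(4))
```

```text
[ 0.5784589 -0.1840824  0.092    ] [ 0.57665151 -0.18581824  0.081     ] [ 0.57870435 -0.18468281  0.092     ] [ 0.57913852 -0.18806745  0.092     ]
[-117.3   85.5  106.2]
[ 0.6199 -0.0356  0.1418]
[ 0.6017 -0.0513  0.142 ]
[ 0.5992 -0.0341  0.1003]
[ 0.6306 -0.0261  0.0984]
```

The knob is back up (bar top 0.142 m). The button is at (0.578,-0.185,0.092), and three views agree to within 3 mm. I'm moving over it with the fingers shut.

Call:
jog_arm(
  moves=[
    [[-30,22,0],0],
    [[-65,48,0],0],
    [[-100,72,0],0],
    [[-117,85.5,20],0],
    [[-117,85.5,50],0],
    [[-117,85.5,80],0],
    [[-117,85.5,100],0],
    [[-117,85.5,106],0],
    [[-117,85.5,106],0],
  ],
  hand=1,
)

```text
time: 15.3
ee_pos: [0.578, -0.1854, 0.1198]
ee_rot: [-2.942, -1.093, -0.001]
wrist_force: [0.2, -0.3, 0.8]
grip_width: -0.0002
```

```bash
python3 st.py w7
python3 - <<'E'
from h import *
p,d=vision.read_camera("scene"); crop(p[:,:,::-1].copy(),225,180,160,120,5,"pics/s7.png")
E
```

```text
15.3 [ 0.578  -0.1854  0.1198] yaw 40.77 [ 0.25 -0.31  0.78] [-0.02   0.023  0.004] -0.00022429258586582077
```

View pics/w7.png

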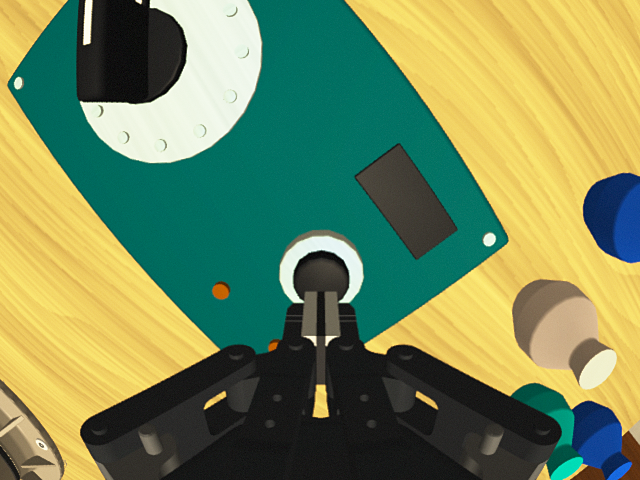

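View pics/s7.png

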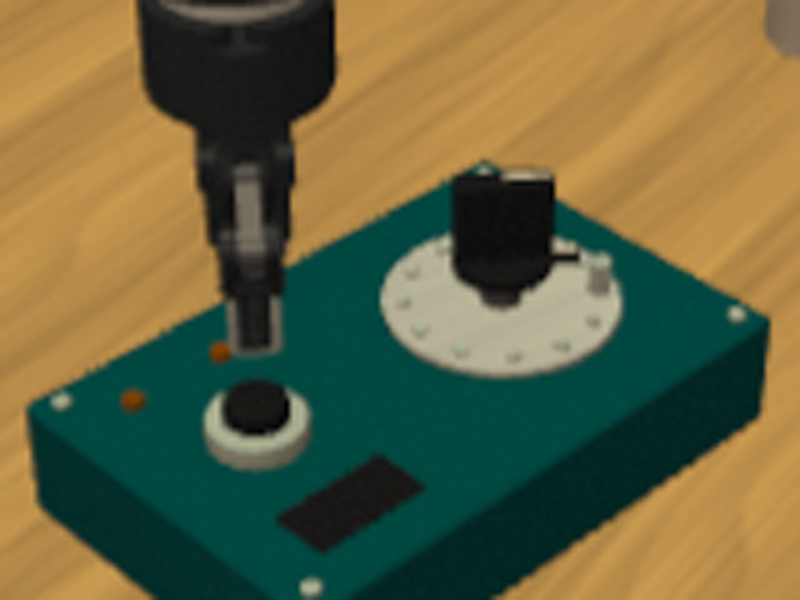

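The fingertips at (321,300) are over the button, and the pots are clear. I'm pressing.

Call:
jog_arm(
  moves=[
    [[0,0,12],0],
    [[0,0,22],0],
    [[0,0,27],0],
    [[0,0,30],0],
    [[0,0,32],0],
    [[0,0,33],0],
  ],
)

```text
time: 16.15
ee_pos: [0.5784, -0.1854, 0.0876]
ee_rot: [-2.943, -1.093, -0.003]
wrist_force: [-2.1, 0.7, 4.0]
grip_width: -0.0001
```

Call:
jog_arm(
  moves=[
    [[0,0,1],0],
    [[0,0,1.5],0],
    [[0,0,1.5],0],
  ],
)

```text
time: 16.52
ee_pos: [0.5784, -0.1853, 0.0862]
ee_rot: [-2.943, -1.093, -0.003]
wrist_force: [-3.6, 0.5, 4.1]
grip_width: 0.0001
```

Call:
jog_arm(
  moves=[
    [[0,0,0.7],0],
    [[0,0,0.7],0],
  ],
)

```text
time: 16.77
ee_pos: [0.5785, -0.1854, 0.086]
ee_rot: [-2.943, -1.093, -0.003]
wrist_force: [-5.3, 1.9, 13.8]
grip_width: 0.0002
```

Fully in: it hit the stop at 13.8 N with no further travel. I'm holding briefly, then retreating straight up.

Call:
jog_arm(
  moves=[
    [[0,0,0.5],0],
    [[0,0,0.5],0],
    [[0,0,-5],0],
    [[0,0,-20],0],
    [[0,0,-60],0],
    [[0,0,-110],0],
    [[0,0,-150],0],
    [[0,0,-150],0],
    [[0,0,-150],0],
  ],
)

```text
time: 17.9
ee_pos: [0.5782, -0.1857, 0.2361]
ee_rot: [-2.942, -1.093, -0.004]
wrist_force: [-0.2, 0.3, -0.5]
grip_width: 0.0003
```

```bash
python3 st.py w8
python3 - <<'E'
from h import *
p,d=vision.read_camera("scene"); crop(p[:,:,::-1].copy(),120,140,300,240,2.6,"pics/s8.png")
E
```

```text
17.9 [ 0.5782 -0.1857  0.2361] yaw 40.77 [-0.23  0.29 -0.47] [0.02  0.004 0.015] 0.00026702345918134634
```

View pics/w8.png

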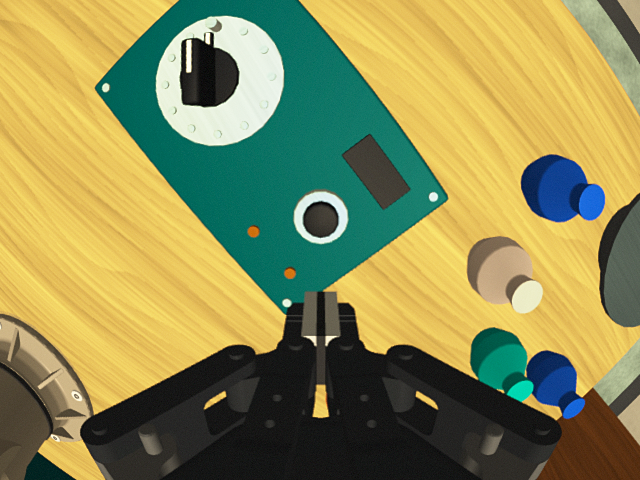

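View pics/s8.png

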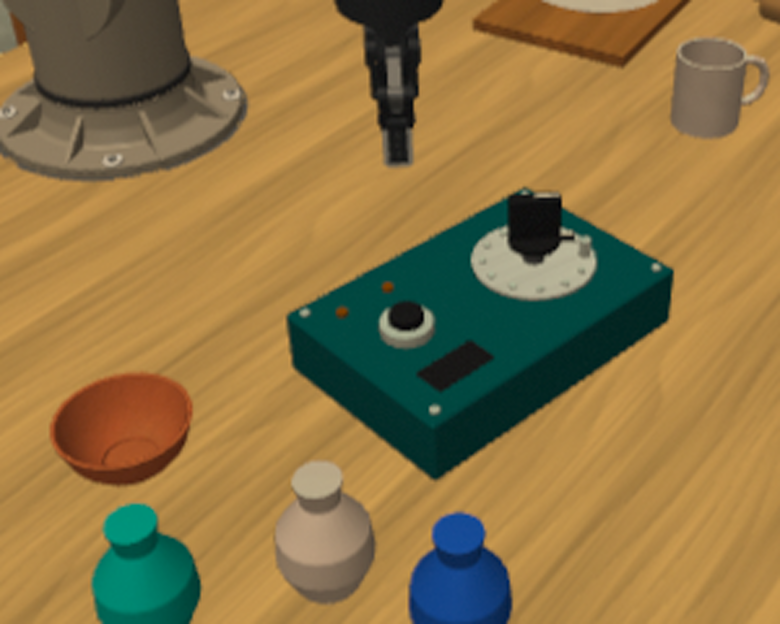

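The pointer nose still aims at the tall pin (scene crop (575,238) to (585,245)). The button is out again at (407,315), the pots are untouched, and the tool is clear at about 0 N. I'm handing in.

```bash
python3 -c "
from station import ticket
print(ticket.close_job())"
```

```text
the job is handed in; nothing more can be done
None
```

I turned the selector 60° counterclockwise, the shorter way, to the tall pin, then pressed the start button fully in and released it. The job was handed in at about 18 s, well inside the 67 s limit; it reports no verdict.

- **Selector:** I pressed it in by half-millimetre steps until it met its stop about 10 mm down, at about 12 N. I read 10.5 to 15.1 N while turning; the 10.5 N was briefly just under the 11–18 N band, so I pressed a little harder. It then sprang back up into its notch: the top of the bar measured 0.142 m against an expected 0.141 m, and the pointer lined up with the tall pin in the wrist picture.
- **Start button:** it reached its end of travel at z = 0.086 m, where the force rose to 13.8 N. Afterwards the pictures show it out again.
- **Surroundings:** in the last pictures the mug, bowl and vase stand where they were, the pointer is still at the pin, and the tool is clear with about 0 N on it.
- **Disagreements:** the cameras differed by up to about 4 mm on the button position, and the jaws closed about 1 mm from my estimate of the dial axis. Neither caused trouble.

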